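# Find the full parts box by weight and put it in the tray

## Task

One of the three identical closed blue parts boxes on the bench is full of steel parts and the other two are empty; only lifting them tells which. Lift them one at a time until you know the heavy one, then lower that one upright into the green tray, letting go only once it is down on the tray's floor. Leave the two empty boxes standing where they stood.

Things in the scene. Friction and masses are not known exactly. Their poses are not given: they have to be found in the camera images.
- box_a: one of three identical closed parts boxes: blue plastic, grey lid (fixed shut), blank white label on top, black latch on each short end; 50 (x) x 90 (y) x 70 (z) mm, smooth upright sides. Origin: centre of the underside, z up, y along its length. An empty box weighs about 0.15 kg (1.5 N), the full one 0.6 to 0.85 kg (6 to 8 N), balanced. Exactly one is full; any of the three may be it.
- box_b: one of three identical closed parts boxes: blue plastic, grey lid (fixed shut), blank white label on top, black latch on each short end; 50 (x) x 90 (y) x 70 (z) mm, smooth upright sides. Origin: centre of the underside, z up, y along its length. An empty box weighs about 0.15 kg (1.5 N), the full one 0.6 to 0.85 kg (6 to 8 N), balanced. Exactly one is full; any of the three may be it.
- box_c: one of three identical closed parts boxes: blue plastic, grey lid (fixed shut), blank white label on top, black latch on each short end; 50 (x) x 90 (y) x 70 (z) mm, smooth upright sides. Origin: centre of the underside, z up, y along its length. An empty box weighs about 0.15 kg (1.5 N), the full one 0.6 to 0.85 kg (6 to 8 N), balanced. Exactly one is full; any of the three may be it.
- tray: shallow green steel tray fixed on the bench, 130 (x) x 160 (y) mm outside, 124 x 154 mm inside, rim 28.5 mm high, inner floor 14 mm above the underside. Origin at the centre of its underside, z up, y along its length.

How it is judged (in metres and radians):
On the way, in this order (a step that is already met when the one before it is completed fails the run):
1. a box is lifted clear of the bench (20 mm or more) (height (world z) of any of box_a, box_b, box_c above 0.02 m), for 0.1 s.
2. a box is lowered into the tray while still held (its underside within 17 mm of the tray's floor) (((horizontal distance between box_a and tray below 0.07 m and z of box_a in the frame of tray below 0.031 m and contact force between box_a and the fingers above 0.5 N) or (horizontal distance between box_b and tray below 0.07 m and z of box_b in the frame of tray below 0.031 m and contact force between box_b and the fingers above 0.5 N) or (horizontal distance between box_c and tray below 0.07 m and z of box_c in the frame of tray below 0.031 m and contact force between box_c and the fingers above 0.5 N))), for 0.1 s.
At the end, for the whole second after the job is handed in: The full box stands in the tray, flat on its floor and bearing on it with its weight; the two empty boxes stand on the bench within 40 mm of where they started; all three are upright within 10 degrees and at rest (((horizontal distance between box_a and tray below 0.07 m and z of box_a in the frame of tray below 0.022 m and contact force between box_a and tray above 3.5 N and distance of each of box_b, box_c from where it was at the start of the episode below 0.04 m and height (world z) of each of box_b, box_c below 0.01 m) or (horizontal distance between box_b and tray below 0.07 m and z of box_b in the frame of tray below 0.022 m and contact force between box_b and tray above 3.5 N and distance of each of box_a, box_c from where it was at the start of the episode below 0.04 m and height (world z) of each of box_a, box_c below 0.01 m) or (horizontal distance between box_c and tray below 0.07 m and z of box_c in the frame of tray below 0.022 m and contact force between box_c and tray above 3.5 N and distance of each of box_a, box_b from where it was at the start of the episode below 0.04 m and height (world z) of each of box_a, box_b below 0.01 m)) and angle between each of box_a, box_b, box_c's own z axis and vertical below 0.17 rad and linear speed of each of box_a, box_b, box_c below 0.02 m/s); the robot touches nothing.
It fails at once if a box is tipped over (more than 45 degrees) (angle between any of box_a, box_b, box_c's own z axis and vertical above 0.785 rad).
It also fails if it takes over 56 s, if anything falls off the work surface, if the arm or the gripper's body presses on something with over 40 N, if the wrist force passes 120 N, or if a joint passes its speed limit or range.

## Robot

A 6-joint arm with a two-finger parallel gripper is mounted at the origin on the work surface; the furniture and walls round the work are solid. World frame = base frame: x ahead of the robot, y to its left, z up, the work surface at z = 0. Lengths are in mm, angles in rad, forces in N, time in s.
With the tool pointing down it reaches from about 275 to 1000 mm from the base axis. Payload 8.4 kg.
Tool frame: the origin (TCP) lies at the very end of the fingers, on their centre line; the grasp point (between the pads) lies 19 mm behind it; z points along the fingers, y is the line along which they close (so a half turn about z gives the same grasp; the last joint's range is limited). The gripper opens to 85 mm and grips with 20 to 120 N. Pads are 22 mm wide; open, the fingers measure 114 mm over their backs; the gripper's body (76 mm by 85 mm) begins 54 mm behind the grasp point. The pads swing forward as they close: fully open they stand 13 mm farther back than shut.
Start: joints at [-1.276, 0.353, 1.633, -0, 1.155, -0.002], TCP at [182.787, -597.676, 231.281] pointing down, gripper open.
Joint ranges: [-2.63, 2.63], [-0.92, 2.1], [0.06, 2.66], [-1.3, 4.44], [0, 2.69], [-3.02, 3.02]. Speed limits (rad/s): [2.22, 2.22, 2.79, 3.14, 3.14, 3.14].

## Interface

Orientations are given as [roll, pitch, yaw] about the fixed x, y, z axes, in that order (R = Rz(yaw) Ry(pitch) Rx(roll)).
In Python, from rig import r, vision gives the robot as it stands. The module is installed in compiled form; this text tells all that it offers.
- The arm moves only by the tool play_rows, never from a script. Its argument "steps" is a list of rows, each an object with "delta_pos": the shift along the tool's x, y, z in cm, a list of three; "yaw": the turn about the tool's z in rad; "jaw": the opening in per cent of the stroke, from 0 (shut) to 100 (fully open). A call has exactly 8 rows; each row is the pose to reach, as a shift and turn from the pose commanded when the call began, along the tool's axes at that moment; what a row does not reach only later rows make up. A row lasts 1/10 s, in which the tool goes at most 50 mm and 8.59 degrees, less where a joint would pass 70% of its speed; a pose out of reach is approached as far as the arm can. A call with a gripper value outside its range is refused whole. The fingers move at their own pace and stop on an object; "grip_force" is the grip in N (left out, the last holds). Time passes only in rows, so rows that repeat a pose let the fingers close, or fill a call up. It gives the time, the measured TCP pose, the force, the opening and the grip force at its end, in the units of the state.
- r.sense(): the state, without advancing time (a new reading comes with each control period).
- vision.grab_frame(name): name is "scene" or "top" or "wrist"; returns (picture, depth): 400x640x3 uint8, red, green, blue; 400x640 float32, mm along the optical axis (not along the pixel's ray), 0 where there is no reading.
- vision.calibration(name): a dict with "mtx" (3x3 intrinsics, pixels), "extrinsics" (4x4, takes a point from camera to world coordinates). Camera axes: x right, y down, z forward; pixel columns grow to the right and rows downward; lengths in mm; the calibration is good to about 2 mm. A picture is of the moment at which its call begins: read the wrist's pose just before it. calibration takes no time and is no camera call; for the wrist camera it gives the pose at the moment of the call.
- r.sign_off(): hands the job in; it is judged then, once.
Trained networks look in the newest picture that a camera, given by its name, has taken for a name from the list of things; names that differ only in an ending like _2 or _b are one class to them, and where a whole thing is asked for, a point or a joint stands for the part that bears it (a point fixed in the world has none). Each returns a list of dicts, best first, with "conf" (0 to 1); they miss things now and then, are a little off and sometimes report something else, mostly with a low value. They report only what shows in the picture. A call takes as long as a camera call.
- vision.cut_out(camera, thing): "region" (400x640 bool, what is visible of it) and "uv" ([column, row] in pixels, amid what is visible of it).
- vision.landmark_of(camera, thing): "uv" ([column, row] in pixels: a listed point, or the origin of a listed thing).
The state is a dict: "clock": time; "qpos": joint angles; "qvel": joint speeds; "joint_efforts": joint torques, N m; "eef_pos": TCP position; "tcp_rot": TCP orientation; "contact_force": force on the tool from outside, world axes, zero at the start; "wrist_torque": the same for the moment, N m; "opening": opening from 0.0 (shut) to 1.0 (fully open); "grasp_force": force on a finger pad.
Only numpy, scipy, OpenCV 4.12 (cv2) and the standard library are available. Lean on these libraries where they do the work, as an engineer would, in place of code of your own. Each camera call takes 0.05 s, during which the arm holds its last target. There are 200 camera calls.

## Working session

There is one attempt and no reset: what is moved stays moved. The work goes in short steps, Python scripts to look and compute and a tool call to move; the robot and the scene stay as the last step left them, time stands still between calls to the robot, and variables do not carry over. Pictures are saved under pics/ and viewed, at most 10 in all, crops included, and the job is handed in when it is done.

Besides the shell and the picture viewer there is one more tool, called after "Emit:" as a command line: name --argument value ..., lists and objects as JSON in quotes. play_rows: Moves the arm, as the interface text tells. Its arguments: {"type":"object","properties":{"steps":{"type":"array"},"grip_force":{"type":"number"}},"required":["steps"]}

```bash
mkdir -p pics
cat > h.py <<'E'
from rig import r, vision
import numpy as np, cv2
def world(cam,depth,mask,cal=None):
    c=cal or vision.calibration(cam);K=np.array(c["mtx"]);T=np.array(c["extrinsics"])
    v,u=np.nonzero(mask&(depth>0));d=depth[v,u]
    P=np.stack([(u-K[0,2])/K[0,0]*d,(v-K[1,2])/K[1,1]*d,d],1)
    return P@T[:3,:3].T+T[:3,3]
def save(n,im): cv2.imwrite("pics/"+n,im[:,:,::-1])
E
python3 - <<'E'
from h import *
s=r.sense();print(s)
for cam in["top","scene"]:
    im,d=vision.grab_frame(cam);save(cam+"0.png",im)
    if cam=="scene":continue
    for t in["box_a","tray"]:
        for o in vision.cut_out(cam,t):
            P=world(cam,d,o["region"]);zm=np.percentile(P[:,2],95)
            Q=P[P[:,2]>zm-6];rc=cv2.minAreaRect(Q[:,:2].astype(np.float32))
            print(t,o["conf"],o["uv"],len(P),zm,rc,Q.mean(0))
E
```

```text
{'clock': 0.0, 'qpos': array([-1.27640233e+00,  3.53686216e-01,  1.63408635e+00,  3.77112113e-05,
        1.15518999e+00, -2.42880043e-03]), 'qvel': array([-0.00130014, -0.00071243,  0.00098721,  0.00145377, -0.00090013,
        0.00012062]), 'joint_efforts': array([ 1.57997434e-03, -6.05245471e+01, -3.42071378e+01, -2.84309016e-05,
        9.27095592e-03, -1.39525972e-05]), 'eef_pos': array([ 182.6666318 , -597.24349432,  230.55834309]), 'tcp_rot': array([-3.14022284e+00, -3.78071470e-05,  2.96807518e-01]), 'contact_force': array([-0.24695742, -0.27037911, -0.3592268 ]), 'wrist_torque': array([-0.03284338,  0.03944216, -0.02349539]), 'grasp_force': 0.0, 'opening': 0.9974154957231646}
box_a 0.97 [209.7, 179.3] 994 70.61638647965349 ((447.1858215332031, 242.0049591064453), (88.10710144042969, 49.19267272949219), 74.76512908935547) [446.95731691 241.89300825  68.37051188]
box_a 0.83 [354.4, 184.3] 946 70.57769797005705 ((444.84661865234375, -96.19817352294922), (88.26481628417969, 47.417816162109375), 89.32627868652344) [444.67836258 -96.26820705  68.37201085]
box_a 0.74 [423.6, 221.1] 1043 70.66303135460466 ((358.5527038574219, -258.6369323730469), (89.5434799194336, 49.84893035888672), 80.5282211303711) [ 358.38782879 -258.05705028   68.40711365]
box_a 0.43 [283.9, 186.3] 3713 26.690187463852403 ((432.75634765625, 60.973411560058594), (161.57550048828125, 131.71249389648438), 89.9291000366211) [433.1510741   57.93549746  26.37847885]
tray 0.61 [284.5, 186.2] 3854 26.78824479839804 ((432.7349853515625, 61.347782135009766), (162.3702850341797, 131.8904266357422), 89.85856628417969) [432.2266328   61.51535598  26.34352043]
```

View pics/top0.png

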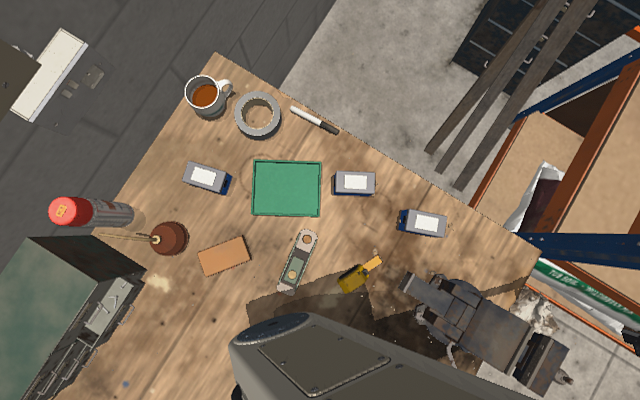

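View pics/scene0.png

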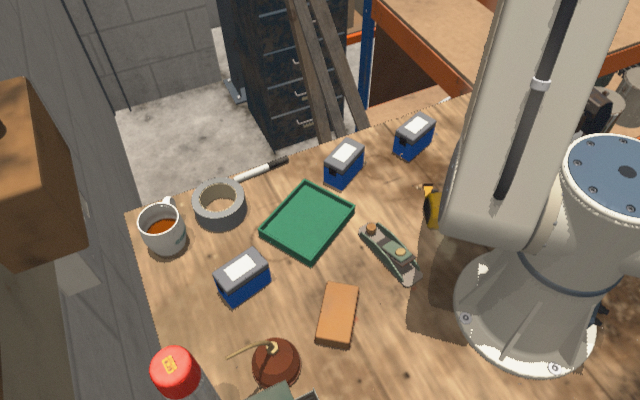

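The boxes show at top-view pixels (207,177), (355,183) and (423,222), and the tray is at (287,188). I'm going above the nearest box at (358,-258) first.

Emit:
play_rows --steps '[{"delta_pos": [3.3,-3.4,1.2],"yaw": -0.14,"jaw": 100},{"delta_pos": [6.7,-6.8,2.5],"yaw": -0.28,"jaw": 100},{"delta_pos": [10,-10.2,3.7],"yaw": -0.42,"jaw": 100},{"delta_pos": [13.4,-13.6,5],"yaw": -0.56,"jaw": 100},{"delta_pos": [16.7,-17,6.2],"yaw": -0.7,"jaw": 100},{"delta_pos": [20,-20.5,7.5],"yaw": -0.84,"jaw": 100},{"delta_pos": [23.4,-23.9,8.7],"yaw": -0.98,"jaw": 100},{"delta_pos": [26.7,-27.3,10],"yaw": -1.11,"jaw": 100}]' --grip_force 60

```text
clock: 1.0
eef_pos: [358.9, -256.9, 131.1]
tcp_rot: [3.141, 0.0, 1.412]
contact_force: [-0.1, -1.1, 0.1]
opening: 0.997
grasp_force: 0.0
```

```bash
cat >> h.py <<'E'
def look(x,y,name=None):
    "box nearest (x,y) seen by the wrist camera; offset in tool axes (cm), turn"
    s=r.sense();cal=vision.calibration("wrist");im,d=vision.grab_frame("wrist")
    if name: save(name,im)
    e=s["eef_pos"];yw=s["tcp_rot"][2]
    print(s["clock"],e.round(1),s["tcp_rot"].round(3),s["contact_force"].round(2),s["qpos"].round(2))
    P=world("wrist",d,np.ones(d.shape,bool),cal)
    Q=P[(abs(P[:,2]-69)<5)&(np.hypot(P[:,0]-x,P[:,1]-y)<70)]
    if len(Q)<50: print("few",len(Q));return
    (cx,cy),(w,h),a=cv2.minAreaRect(Q[:,:2].astype(np.float32))
    if w<h:a-=90
    a=a%180
    dx,dy=cx-e[0],cy-e[1];c,sn=np.cos(yw),np.sin(yw)
    print("box",cx,cy,w,h,"long axis",a,"tool cm",(c*dx+sn*dy)/10,(sn*dx-c*dy)/10,"yaw cmd",-(np.radians(a)-yw))
E
python3 -c "
from h import *
look(358,-258,'w1.png')"
```

```text
1.0 [ 358.9 -256.9  131.1] [3.141 0.    1.412] [-0.08 -1.12  0.15] [-0.62  0.2   2.11  0.    0.83 -0.47]
box 359.6406555175781 -258.024658203125 90.42794799804688 50.05086898803711 long axis 80.60226440429688 tool cm -0.10119673004009033 0.08903026765302444 yaw cmd 0.00535641910413065
```

Emit:
play_rows --steps '[{"delta_pos": [-0.1,0.1,2],"yaw": 0,"jaw": 100},{"delta_pos": [-0.1,0.1,4],"yaw": 0,"jaw": 100},{"delta_pos": [-0.1,0.1,6],"yaw": 0,"jaw": 100},{"delta_pos": [-0.1,0.1,8],"yaw": 0,"jaw": 100},{"delta_pos": [-0.1,0.1,9.2],"yaw": 0,"jaw": 100},{"delta_pos": [-0.1,0.1,10],"yaw": 0,"jaw": 100},{"delta_pos": [-0.1,0.1,10],"yaw": 0,"jaw": 70},{"delta_pos": [-0.1,0.1,10],"yaw": 0,"jaw": 40}]' --grip_force 60

```text
clock: 1.85
eef_pos: [359.4, -259.9, 31.6]
tcp_rot: [3.141, 0.0, 1.407]
contact_force: [0.9, -0.2, -0.6]
opening: 0.689
grasp_force: 0.0
```

Emit:
play_rows --steps '[{"delta_pos": [0,0,0],"yaw": 0,"jaw": 30},{"delta_pos": [0,0,0],"yaw": 0,"jaw": 30},{"delta_pos": [0,0,0],"yaw": 0,"jaw": 30},{"delta_pos": [0,0,0],"yaw": 0,"jaw": 30},{"delta_pos": [0,0,0],"yaw": 0,"jaw": 30},{"delta_pos": [0,0,0],"yaw": 0,"jaw": 30},{"delta_pos": [0,0,0],"yaw": 0,"jaw": 30},{"delta_pos": [0,0,0],"yaw": 0,"jaw": 30}]'

```text
clock: 2.65
eef_pos: [359.6, -260.1, 32.1]
tcp_rot: [3.14, 0.001, 1.407]
contact_force: [-0.6, -0.4, 7.4]
opening: 0.578
grasp_force: 64.4
```

Emit:
play_rows --steps '[{"delta_pos": [0,0,-0.5],"yaw": 0,"jaw": 30},{"delta_pos": [0,0,-1.5],"yaw": 0,"jaw": 30},{"delta_pos": [0,0,-2.5],"yaw": 0,"jaw": 30},{"delta_pos": [0,0,-3.5],"yaw": 0,"jaw": 30},{"delta_pos": [0,0,-4],"yaw": 0,"jaw": 30},{"delta_pos": [0,0,-4],"yaw": 0,"jaw": 30},{"delta_pos": [0,0,-4],"yaw": 0,"jaw": 30},{"delta_pos": [0,0,-4],"yaw": 0,"jaw": 30}]'

```text
clock: 3.45
eef_pos: [358.8, -259.5, 71.0]
tcp_rot: [-3.141, -0.0, 1.407]
contact_force: [0.7, 1.0, -6.4]
opening: 0.58
grasp_force: 63.9
```

Emit:
play_rows --steps '[{"delta_pos": [0,0,0],"yaw": 0,"jaw": 30},{"delta_pos": [0,0,0],"yaw": 0,"jaw": 30},{"delta_pos": [0,0,0],"yaw": 0,"jaw": 30},{"delta_pos": [0,0,0],"yaw": 0,"jaw": 30},{"delta_pos": [0,0,0],"yaw": 0,"jaw": 30},{"delta_pos": [0,0,0],"yaw": 0,"jaw": 30},{"delta_pos": [0,0,0],"yaw": 0,"jaw": 30},{"delta_pos": [0,0,0],"yaw": 0,"jaw": 30}]'

```text
clock: 4.25
eef_pos: [359.1, -259.7, 71.3]
tcp_rot: [3.142, 0.0, 1.407]
contact_force: [0.2, 0.1, -7.8]
opening: 0.575
grasp_force: 63.9
```

```bash
python3 -c "
from h import *
for i in range(4):
    vision.grab_frame('wrist');s=r.sense();print(s['eef_pos'].round(1),s['contact_force'].round(2),s['grasp_force'],s['opening'])"
```

```text
[ 359.1 -259.7   71.3] [-0.22 -0.51 -6.52] 63.871246576309204 0.5749439714988391
[ 359.1 -259.7   71.3] [-0.43  0.41 -7.3 ] 63.87139678001404 0.5760327907204584
[ 359.1 -259.7   71.3] [ 0.28 -0.07 -7.23] 63.87215495109558 0.5768602887228944
[ 359.1 -259.7   71.3] [ 0.54  0.41 -7.12] 63.872491121292114 0.5800548022295227
```

Its net weight is about 7 N, so this is the full box. I'll raise it well above the others and carry it over to the tray.

Emit:
play_rows --steps '[{"delta_pos": [0,0,-1],"yaw": 0,"jaw": 30},{"delta_pos": [0,0,-3],"yaw": 0,"jaw": 30},{"delta_pos": [0,0,-5],"yaw": 0,"jaw": 30},{"delta_pos": [0.5,0,-7],"yaw": 0,"jaw": 30},{"delta_pos": [2,0.1,-8],"yaw": 0,"jaw": 30},{"delta_pos": [4,0.2,-8],"yaw": 0,"jaw": 30},{"delta_pos": [7,0.4,-8],"yaw": 0,"jaw": 30},{"delta_pos": [10,0.6,-8],"yaw": 0,"jaw": 30}]'

```text
clock: 5.25
eef_pos: [381.4, -161.2, 152.1]
tcp_rot: [3.141, 0.0, 1.406]
contact_force: [1.2, 0.2, -6.8]
opening: 0.574
grasp_force: 64.3
```

Emit:
play_rows --steps '[{"delta_pos": [3,0.2,0],"yaw": -0.02,"jaw": 30},{"delta_pos": [6,0.4,0],"yaw": -0.04,"jaw": 30},{"delta_pos": [9,0.6,0],"yaw": -0.06,"jaw": 30},{"delta_pos": [12,0.8,0],"yaw": -0.08,"jaw": 30},{"delta_pos": [15,1.0,0],"yaw": -0.1,"jaw": 30},{"delta_pos": [18,1.2,0],"yaw": -0.12,"jaw": 30},{"delta_pos": [21,1.3,0],"yaw": -0.14,"jaw": 30},{"delta_pos": [22.8,1.4,0],"yaw": -0.16,"jaw": 30}]'

```text
clock: 6.05
eef_pos: [432.7, 62.6, 152.0]
tcp_rot: [3.141, -0.001, 1.569]
contact_force: [-0.7, 0.4, -7.2]
opening: 0.58
grasp_force: 64.5
```

Emit:
play_rows --steps '[{"delta_pos": [0,0,0],"yaw": 0,"jaw": 30},{"delta_pos": [0,0,0],"yaw": 0,"jaw": 30},{"delta_pos": [0,0,0],"yaw": 0,"jaw": 30},{"delta_pos": [0,0,0],"yaw": 0,"jaw": 30},{"delta_pos": [0,0,0],"yaw": 0,"jaw": 30},{"delta_pos": [0,0,0],"yaw": 0,"jaw": 30},{"delta_pos": [0,0,0],"yaw": 0,"jaw": 30},{"delta_pos": [0,0,0],"yaw": 0,"jaw": 30}]'

```text
clock: 6.85
eef_pos: [432.3, 60.5, 151.3]
tcp_rot: [-3.142, 0.0, 1.567]
contact_force: [0.4, -0.0, -6.9]
opening: 0.574
grasp_force: 64.7
```

```bash
python3 -c "
from h import *
s=r.sense();print(s['clock'],s['eef_pos'].round(1),s['tcp_rot'].round(3),s['contact_force'].round(2),s['opening'])
im,d=vision.grab_frame('scene');save('s1.png',im)"
```

```text
6.85 [432.3  60.5 151.3] [-3.142  0.     1.567] [ 0.37 -0.01 -6.91] 0.573764092229686
```

View pics/s1.png

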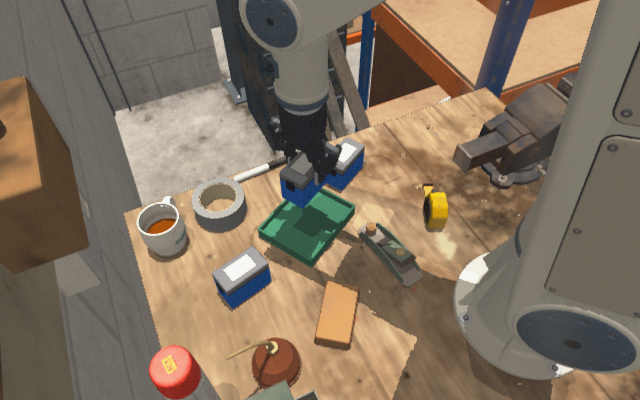

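The box is held upright at pixel (300,180) above the tray, and the other two boxes haven't moved. Now lowering.

Emit:
play_rows --steps '[{"delta_pos": [0,0,1],"yaw": 0,"jaw": 30},{"delta_pos": [0,0,3],"yaw": 0,"jaw": 30},{"delta_pos": [0,0,5],"yaw": 0,"jaw": 30},{"delta_pos": [0,0,7],"yaw": 0,"jaw": 30},{"delta_pos": [0,0,8.5],"yaw": 0,"jaw": 30},{"delta_pos": [0,0,9.5],"yaw": 0,"jaw": 30},{"delta_pos": [0,0,10],"yaw": 0,"jaw": 30},{"delta_pos": [0,0,10],"yaw": 0,"jaw": 30}]'

```text
clock: 7.7
eef_pos: [432.1, 60.6, 50.7]
tcp_rot: [-3.141, 0.0, 1.567]
contact_force: [0.8, -0.9, -7.6]
opening: 0.576
grasp_force: 64.8
```

Emit:
play_rows --steps '[{"delta_pos": [0,0,0.1],"yaw": 0,"jaw": 30},{"delta_pos": [0,0,0.2],"yaw": 0,"jaw": 30},{"delta_pos": [0,0,0.3],"yaw": 0,"jaw": 30},{"delta_pos": [0,0,0.4],"yaw": 0,"jaw": 30},{"delta_pos": [0,0,0.4],"yaw": 0,"jaw": 30},{"delta_pos": [0,0,0.4],"yaw": 0,"jaw": 30},{"delta_pos": [0,0,0.4],"yaw": 0,"jaw": 30},{"delta_pos": [0,0,0.4],"yaw": 0,"jaw": 30}]'

```text
clock: 8.5
eef_pos: [432.4, 60.7, 47.3]
tcp_rot: [3.142, -0.0, 1.567]
contact_force: [-0.2, -0.6, -6.7]
opening: 0.577
grasp_force: 64.8
```

Emit:
play_rows --steps '[{"delta_pos": [0,0,0.05],"yaw": 0,"jaw": 30},{"delta_pos": [0,0,0.1],"yaw": 0,"jaw": 30},{"delta_pos": [0,0,0.15],"yaw": 0,"jaw": 30},{"delta_pos": [0,0,0.2],"yaw": 0,"jaw": 30},{"delta_pos": [0,0,0.2],"yaw": 0,"jaw": 30},{"delta_pos": [0,0,0.2],"yaw": 0,"jaw": 30},{"delta_pos": [0,0,0.2],"yaw": 0,"jaw": 30},{"delta_pos": [0,0,0.2],"yaw": 0,"jaw": 30}]'

```text
clock: 9.3
eef_pos: [432.4, 60.7, 46.0]
tcp_rot: [3.141, -0.0, 1.567]
contact_force: [-4.3, -1.1, 10.2]
opening: 0.575
grasp_force: 67.1
```

The force has reversed to +10 N, so the box is down on the floor. Releasing and withdrawing straight up.

Emit:
play_rows --steps '[{"delta_pos": [0,0,0],"yaw": 0,"jaw": 62},{"delta_pos": [0,0,0],"yaw": 0,"jaw": 70},{"delta_pos": [0,0,0],"yaw": 0,"jaw": 85},{"delta_pos": [0,0,0],"yaw": 0,"jaw": 95},{"delta_pos": [0,0,0],"yaw": 0,"jaw": 95},{"delta_pos": [0,0,0],"yaw": 0,"jaw": 95},{"delta_pos": [0,0,0],"yaw": 0,"jaw": 95},{"delta_pos": [0,0,0],"yaw": 0,"jaw": 95}]'

```text
clock: 10.1
eef_pos: [432.4, 60.7, 45.3]
tcp_rot: [-3.142, 0.0, 1.567]
contact_force: [0.6, 0.2, -0.5]
opening: 0.948
grasp_force: 0.0
```

Emit:
play_rows --steps '[{"delta_pos": [0,0,-1],"yaw": 0,"jaw": 95},{"delta_pos": [0,0,-3],"yaw": 0,"jaw": 95},{"delta_pos": [0,0,-5],"yaw": 0,"jaw": 95},{"delta_pos": [0,0,-8],"yaw": 0,"jaw": 95},{"delta_pos": [0,0,-11],"yaw": 0,"jaw": 95},{"delta_pos": [0,0,-13],"yaw": 0,"jaw": 95},{"delta_pos": [0,0,-14],"yaw": 0,"jaw": 95},{"delta_pos": [0,0,-14],"yaw": 0,"jaw": 95}]'

```text
clock: 10.9
eef_pos: [433.1, 60.8, 186.7]
tcp_rot: [3.139, -0.0, 1.567]
contact_force: [0.2, -0.4, 0.2]
opening: 0.952
grasp_force: 0.0
```

```bash
python3 -c "
from h import *
s=r.sense();print(s['clock'],s['eef_pos'].round(1),s['contact_force'].round(2),s['opening'])
im,d=vision.grab_frame('scene');save('s2.png',im)
for o in vision.cut_out('scene','box_a'):
    P=world('scene',d,o['region']);t=P[P[:,2]>np.percentile(P[:,2],97)-5];print(o['conf'],o['uv'],t.mean(0).round(1),t[:,2].std())"
```

```text
10.9 [433.1  60.8 186.7] [ 0.22 -0.45  0.24] 0.9519435422849231
0.93 [343.5, 162.7] [438.2 -95.9  73.5] 19.982206788560163
0.66 [306.3, 208.1] [432.   64.   84.8] 1.2286242846341056
```

View pics/s2.png

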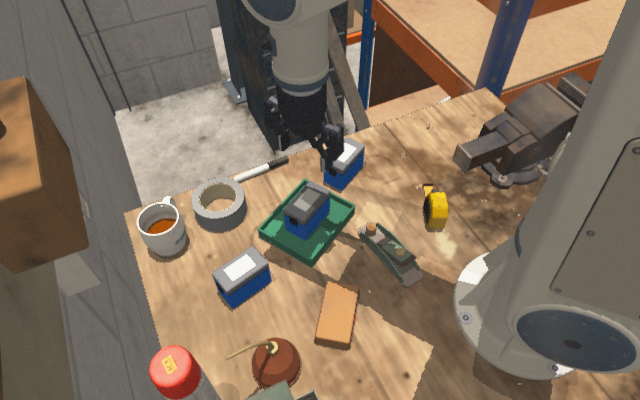

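The full box stands flat in the tray at pixel (307,208), with its top at about 84 mm. The two empties are untouched at (243,277) and (343,163), and the gripper is clear.

```bash
python3 -c "
from rig import r
print(r.sign_off())"
```

```text
the job is handed in; nothing more can be done
None
```

The first box I lifted weighed about 7 N, so it is the full one; it now stands upright on the tray's floor, the two empty boxes were never touched, and the job is handed in (no verdict was returned).

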